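# Pack spare bushes into screw-top tubs

## Task

Pack the spare bushes: slide open only the bin whose lid carries a flanged bush as its sample, put one bush into each tub on the bench, leave any spare bush in its bin and slide that bin fully shut again. Then close every tub with the cap that screws fully home on it; the caps look alike, so try them until one threads right down, and leave the caps that are not used lying flat, right way up on the bench. Keep the other bins shut and do not disturb the other things on the bench.

Things in the scene. Friction and masses are not known exactly. Their poses are not given: they have to be found in the camera images.
- tub_1: white screw-top tub on a heavy round steel foot, 126 mm across, 20 mm thick (5 kg in all; it turns on the bench only if twisted with over about 0.5 N m). 2 or 3 of tub_1 to tub_3 are present; sizes are the same but for the bore. Body 99 mm across, rim 94 mm above the bench; inside a straight well 44 to 64 mm wide, floor 20 mm above the bench. Neck with three coarse right-hand thread ridges. Origin: on the axis at bench height, z up
- tub_2: as tub_1. A small white tab on the shoulder of each tub at its +x side marks one of its three thread starts (120 degrees apart). A cap is best set down with a lug over the tab: it then rests with its origin about 76 mm above the tub's origin
- tub_3: as tub_1. Each tub takes only one of the three caps: the kinds differ hidden inside cap and neck
- cap_1: loose grey screw cap, 108 mm across; the three look alike and which tub each fits is not known. Origin: on its axis at the skirt's bottom edge, z up. Plate 24 to 29 mm above the origin; on it a straight grip bar 76 mm long (along x), 22 mm wide, 29 to 57 mm above the origin. Three inner lugs at 0, 120 and 240 degrees from +x; a pip on the plate at the bar's +x end marks the first
- cap_2: as cap_1. Set on a tub with a lug over the tab and turned clockwise (seen from above), a cap goes down about 6 mm per radian; the right cap is fully home, plate on the rim and origin 70 mm above the tub's origin, after 60 to 90 degrees (up to 120 degrees more if set on at another angle)
- cap_3: as cap_1. A wrong cap jams after about 10 to 50 degrees with its origin still 74 mm or more above the tub's origin (stop turning then, or the whole tub turns); turned back anticlockwise by as much, it lifts off. A cap set on without turning just rests on the thread
- bush_1: steel flanged bush: round, 28 mm across and 64 mm tall, with a 36 mm flange on its lowest 12 mm. All three stand upright, flange down, one behind the other along x inside the closed bin_a. Origin: centre of its underside, z along it. Held upright by its upper part it can be let down into a tub's mouth and released
- bush_2: steel flanged bush: round, 28 mm across and 64 mm tall, with a 36 mm flange on its lowest 12 mm. All three stand upright, flange down, one behind the other along x inside the closed bin_a. Origin: centre of its underside, z along it. Held upright by its upper part it can be let down into a tub's mouth and released
- bush_3: steel flanged bush: round, 28 mm across and 64 mm tall, with a 36 mm flange on its lowest 12 mm. All three stand upright, flange down, one behind the other along x inside the closed bin_a. Origin: centre of its underside, z along it. Held upright by its upper part it can be let down into a tub's mouth and released
- bin_a: closed steel bin, 146 mm (x) by 108 mm (y) by 70 mm high, walls 4 mm, fixed, one of three in a row. Origin: centre of its underside at bench height. Its flat lid (6 mm thick, on top, z 70 to 76 mm) slides and has a sample part standing on it near the -x edge, which is also the handle. The sample: a bush like those to be packed: round, 28 mm across and 38 mm tall, with a 36 mm flange at its foot. The bushes are in this one
- bin_a_lid (a joint): slide of the lid of bin_a: 0 shut, 0.14 (m) fully open; it opens along the bin's +x (away from the robot) against about 1.5 N and stays where it is left
- bin_a_grip (a point): point on the axis of the sample on the lid of bin_a, 25 mm above the lid's top face (101 mm above the bench); bin's axis line, 52 mm to -x of its centre when shut; moves with the lid
- bin_b: closed steel bin, 146 mm (x) by 108 mm (y) by 70 mm high, walls 4 mm, fixed, one of three in a row. Origin: centre of its underside at bench height. Its flat lid (6 mm thick, on top, z 70 to 76 mm) slides and has a sample part standing on it near the -x edge, which is also the handle. The sample: a plain square block, 30 mm wide and 36 mm tall
- bin_b_lid (a joint): slide of the lid of bin_b: 0 shut, 0.14 (m) fully open; it opens along the bin's +x (away from the robot) against about 1.5 N and stays where it is left
- bin_c: closed steel bin, 146 mm (x) by 108 mm (y) by 70 mm high, walls 4 mm, fixed, one of three in a row. Origin: centre of its underside at bench height. Its flat lid (6 mm thick, on top, z 70 to 76 mm) slides and has a sample part standing on it near the -x edge, which is also the handle. The sample: a tee: a 20 mm post with a 22 mm bar across its top along y, 64 mm long
- bin_c_lid (a joint): slide of the lid of bin_c: 0 shut, 0.14 (m) fully open; it opens along the bin's +x (away from the robot) against about 1.5 N and stays where it is left
- can: aluminium spray can, 66 mm across, 150 mm tall, loose bystander; origin at or near the centre of its underside
- tape: upright-axis cardboard ring, 104 mm across, loose bystander; origin at or near the centre of its underside
- wrench: steel wrench lying flat, loose bystander; origin at or near the centre of its underside
- carton: cardboard box 100 x 140 x 80 mm, loose bystander; origin at or near the centre of its underside
- carton_2: cardboard box 130 x 100 x 60 mm, loose bystander; origin at or near the centre of its underside
- hammer: hammer lying flat, loose bystander; origin at or near the centre of its underside
- mug: white mug, loose bystander; origin at or near the centre of its underside
- offcut: wood offcut 160 x 35 x 20 mm, loose bystander; origin at or near the centre of its underside

How it is judged:
On the way, in this order (a step that is already met when the one before it is completed fails the run):
1. the bin with the bush sample is slid open (value of joint bin_a_lid above 0.06 m), for 0.1 s.
2. every tub holds a bush (((horizontal distance between bush_1 and tub_1 below 0.03 m and z of bush_1 in the frame of tub_1 below 0.045 m) or (horizontal distance between bush_2 and tub_1 below 0.03 m and z of bush_2 in the frame of tub_1 below 0.045 m) or (horizontal distance between bush_3 and tub_1 below 0.03 m and z of bush_3 in the frame of tub_1 below 0.045 m)) and ((horizontal distance between bush_1 and tub_2 below 0.03 m and z of bush_1 in the frame of tub_2 below 0.045 m) or (horizontal distance between bush_2 and tub_2 below 0.03 m and z of bush_2 in the frame of tub_2 below 0.045 m) or (horizontal distance between bush_3 and tub_2 below 0.03 m and z of bush_3 in the frame of tub_2 below 0.045 m)) and ((horizontal distance between bush_1 and tub_3 below 0.03 m and z of bush_1 in the frame of tub_3 below 0.045 m) or (horizontal distance between bush_2 and tub_3 below 0.03 m and z of bush_2 in the frame of tub_3 below 0.045 m) or (horizontal distance between bush_3 and tub_3 below 0.03 m and z of bush_3 in the frame of tub_3 below 0.045 m))), for 0.2 s.
3. every tub has a cap screwed fully home (((z of cap_1 in the frame of tub_1 between 0.067 and 0.072 m and horizontal distance between cap_1 and tub_1 below 0.005 m and angle between cap_1's own z axis and vertical below 0.05 rad) or (z of cap_2 in the frame of tub_1 between 0.067 and 0.072 m and horizontal distance between cap_2 and tub_1 below 0.005 m and angle between cap_2's own z axis and vertical below 0.05 rad) or (z of cap_3 in the frame of tub_1 between 0.067 and 0.072 m and horizontal distance between cap_3 and tub_1 below 0.005 m and angle between cap_3's own z axis and vertical below 0.05 rad)) and ((z of cap_1 in the frame of tub_2 between 0.067 and 0.072 m and horizontal distance between cap_1 and tub_2 below 0.005 m and angle between cap_1's own z axis and vertical below 0.05 rad) or (z of cap_2 in the frame of tub_2 between 0.067 and 0.072 m and horizontal distance between cap_2 and tub_2 below 0.005 m and angle between cap_2's own z axis and vertical below 0.05 rad) or (z of cap_3 in the frame of tub_2 between 0.067 and 0.072 m and horizontal distance between cap_3 and tub_2 below 0.005 m and angle between cap_3's own z axis and vertical below 0.05 rad)) and ((z of cap_1 in the frame of tub_3 between 0.067 and 0.072 m and horizontal distance between cap_1 and tub_3 below 0.005 m and angle between cap_1's own z axis and vertical below 0.05 rad) or (z of cap_2 in the frame of tub_3 between 0.067 and 0.072 m and horizontal distance between cap_2 and tub_3 below 0.005 m and angle between cap_2's own z axis and vertical below 0.05 rad) or (z of cap_3 in the frame of tub_3 between 0.067 and 0.072 m and horizontal distance between cap_3 and tub_3 below 0.005 m and angle between cap_3's own z axis and vertical below 0.05 rad))), for 0.2 s.
At the end, for the whole second after the job is handed in: Every tub holds a bush and has a cap fully home (within 2 mm of height, 0.05 rad level, 5 mm centred); the bush bin is shut to 10 mm; every bush is in a tub or its bin; unused caps lie flat, right way up on the bench; all at rest (all of step 2 and all of step 3 and value of joint bin_a_lid below 0.01 m and ((x of bush_1 in the frame of bin_a between -0.073 and 0.073 m and y of bush_1 in the frame of bin_a between -0.054 and 0.054 m and height (world z) of bush_1 below 0.05 m) or (horizontal distance between bush_1 and tub_1 below 0.03 m and z of bush_1 in the frame of tub_1 below 0.045 m) or (horizontal distance between bush_1 and tub_2 below 0.03 m and z of bush_1 in the frame of tub_2 below 0.045 m) or (horizontal distance between bush_1 and tub_3 below 0.03 m and z of bush_1 in the frame of tub_3 below 0.045 m)) and ((x of bush_2 in the frame of bin_a between -0.073 and 0.073 m and y of bush_2 in the frame of bin_a between -0.054 and 0.054 m and height (world z) of bush_2 below 0.05 m) or (horizontal distance between bush_2 and tub_1 below 0.03 m and z of bush_2 in the frame of tub_1 below 0.045 m) or (horizontal distance between bush_2 and tub_2 below 0.03 m and z of bush_2 in the frame of tub_2 below 0.045 m) or (horizontal distance between bush_2 and tub_3 below 0.03 m and z of bush_2 in the frame of tub_3 below 0.045 m)) and ((x of bush_3 in the frame of bin_a between -0.073 and 0.073 m and y of bush_3 in the frame of bin_a between -0.054 and 0.054 m and height (world z) of bush_3 below 0.05 m) or (horizontal distance between bush_3 and tub_1 below 0.03 m and z of bush_3 in the frame of tub_1 below 0.045 m) or (horizontal distance between bush_3 and tub_2 below 0.03 m and z of bush_3 in the frame of tub_2 below 0.045 m) or (horizontal distance between bush_3 and tub_3 below 0.03 m and z of bush_3 in the frame of tub_3 below 0.045 m)) and ((height (world z) of cap_1 below 0.006 m and angle between cap_1's own z axis and vertical below 0.1 rad) or (z of cap_1 in the frame of tub_1 between 0.067 and 0.072 m and horizontal distance between cap_1 and tub_1 below 0.005 m and angle between cap_1's own z axis and vertical below 0.05 rad) or (z of cap_1 in the frame of tub_2 between 0.067 and 0.072 m and horizontal distance between cap_1 and tub_2 below 0.005 m and angle between cap_1's own z axis and vertical below 0.05 rad) or (z of cap_1 in the frame of tub_3 between 0.067 and 0.072 m and horizontal distance between cap_1 and tub_3 below 0.005 m and angle between cap_1's own z axis and vertical below 0.05 rad)) and ((height (world z) of cap_2 below 0.006 m and angle between cap_2's own z axis and vertical below 0.1 rad) or (z of cap_2 in the frame of tub_1 between 0.067 and 0.072 m and horizontal distance between cap_2 and tub_1 below 0.005 m and angle between cap_2's own z axis and vertical below 0.05 rad) or (z of cap_2 in the frame of tub_2 between 0.067 and 0.072 m and horizontal distance between cap_2 and tub_2 below 0.005 m and angle between cap_2's own z axis and vertical below 0.05 rad) or (z of cap_2 in the frame of tub_3 between 0.067 and 0.072 m and horizontal distance between cap_2 and tub_3 below 0.005 m and angle between cap_2's own z axis and vertical below 0.05 rad)) and ((height (world z) of cap_3 below 0.006 m and angle between cap_3's own z axis and vertical below 0.1 rad) or (z of cap_3 in the frame of tub_1 between 0.067 and 0.072 m and horizontal distance between cap_3 and tub_1 below 0.005 m and angle between cap_3's own z axis and vertical below 0.05 rad) or (z of cap_3 in the frame of tub_2 between 0.067 and 0.072 m and horizontal distance between cap_3 and tub_2 below 0.005 m and angle between cap_3's own z axis and vertical below 0.05 rad) or (z of cap_3 in the frame of tub_3 between 0.067 and 0.072 m and horizontal distance between cap_3 and tub_3 below 0.005 m and angle between cap_3's own z axis and vertical below 0.05 rad)) and linear speed of each of cap_1, cap_2, cap_3, bush_1, bush_2, bush_3 below 0.02 m/s); the robot touches nothing.
It fails at once if another bin is opened (more than 15 mm) (value of joint any of bin_b_lid, bin_c_lid above 0.015 m).
It fails at once if another thing on the bench is pushed more than 40 mm (distance of any of can, tape, wrench, carton, carton_2, hammer, mug, offcut from where it was at the start of the episode above 0.04 m).
Of tub_1, tub_2, tub_3 only 2 to 3 are there at a start; the rules pass over those that are not, and their reading is None.
At some moment in a run one of cap_1, cap_2, cap_3 may be knocked a few centimetres aside while the robot is not near it.
It also fails if it takes over 210 s, if anything falls off the work surface, if the arm or the gripper's body presses on something with over 40 N, if the wrist force passes 120 N, or if a joint passes its speed limit or range.

## Robot

A 6-joint arm with a two-finger parallel gripper is mounted at the origin on the work surface. World frame = base frame: x ahead of the robot, y to its left, z up, the work surface at z = 0. Lengths are in m, angles in rad, forces in N, time in s.
With the tool pointing down it reaches from about 0.375 to 0.975 m from the base axis. Payload 3.8 kg.
Tool frame: the origin (TCP) lies midway between the tips of the shut fingers; the grasp point (between the pads) lies 19 mm behind it; x points along the fingers, y is the direction in which the jaws open and shut, and the axes are right-handed (so a half turn about x gives the same grasp; the last joint's range is limited). The gripper opens to 88 mm and grips with 3 to 60 N. Pads are 18 mm wide; open, the fingers measure 123 mm over their backs; the gripper's body (75 mm by 187 mm) begins 45 mm behind the grasp point.
Start: joints at [-0.037, 0.264, 1.604, -0, 1.274, -0.037], TCP at [0.675, -0, 0.239] pointing down, gripper open.
Joint ranges: [-2.63, 2.63], [-0.94, 2.18], [0.31, 2.57], [-1.31, 4.45], [0, 2.66], [-2.55, 2.55]. Speed limits (rad/s): [2.57, 2.57, 3.14, 3.14, 3.14, 3.14].

## Interface

Orientations are given as a rotation vector (axis times angle).
In Python, from cell import manip, inverse_kinematics, cams, order gives the robot as it stands. Calls block until the motion is done:
- manip.move_pose(position, orientation): joint-space move of the TCP to a pose.
- manip.move_linear(position, rate=0.15, rot=None): straight line of the TCP; rot=None keeps the orientation; rate is the mean speed in m/s.
- manip.set_joints(angles): joint-space move.
- manip.set_gripper(opening, force=None): finger opening in m; force is the grip in N (None keeps the last); returns when the fingers have stopped.
- manip.dwell(seconds).
- inverse_kinematics(position, orientation): joint angles nearest the present ones, or None.
- manip.state(): the state.
- cams.capture(name): name is "scene" or "side" or "wrist"; returns a dict with "image" (480x640x3 uint8, blue, green, red), "z_map" (480x640 float32, m along the optical axis (not along the pixel's ray), 0 where there is no reading), "intrinsics" (3x3 intrinsics, pixels), "k1" (the pictures are not rectified: a ray, as slopes to the right and down, at radius r is drawn at 1 + k1 r^2 times it, then the intrinsics apply), "position" and "orientation" of the camera in the world; the wrist camera has in their place "T_tool_cam" (4x4, takes a point from camera to tool coordinates, whose origin is the TCP and whose axes are the tool frame's). Camera axes: x right, y down, z forward; pixel columns grow to the right and rows downward; lengths in m; the calibration is good to about 2 mm. A picture is of the moment at which its call begins: read the wrist's pose just before it.
A pose or a line that the arm cannot do raises manip.IKError and nothing moves.
- order.close_job(): hands the job in, once; it reports no verdict.
The state is a dict: "clock": time; "joint_pos": joint angles; "joint_velocities": joint speeds; "tau": joint torques, N m; "tool_pos": TCP position; "tcp_rot": TCP orientation; "contact_force": force on the tool from outside, world axes, zero at the start; "moment": the same for the moment, N m; "gripper_width": finger opening in m.
Only numpy, scipy, OpenCV 4.12 (cv2) and the standard library are available. Lean on these libraries where they do the work, as an engineer would, in place of code of your own. Each camera call takes 0.05 s, during which the arm holds its last target.

## Working session

There is one attempt and no reset: what is moved stays moved. The work goes in short steps, each a Python script; the robot and the scene stay as the last script left them, time stands still between calls to the robot, and variables do not carry over. Pictures are saved under pics/ and viewed, and the job is handed in when it is done.

```bash
ls; mkdir -p pics
cat > h.py <<'E'
import numpy as np, cv2
from cell import manip, inverse_kinematics, cams, order
from scipy.spatial.transform import Rotation as R
def snap(n,f):
    s=manip.state(); c=cams.capture(n); cv2.imwrite('pics/%s.png'%f,c['image'])
    if n=='wrist':
        T=np.eye(4);T[:3,:3]=R.from_rotvec(s['tcp_rot']).as_matrix();T[:3,3]=s['tool_pos'];T=T@c['T_tool_cam']
    else:
        T=np.eye(4);o=np.array(c['orientation']);T[:3,:3]=o if o.shape==(3,3) else R.from_rotvec(o).as_matrix();T[:3,3]=c['position']
    c['T']=T
    np.savez('pics/%s.npz'%f,z=c['z_map'],K=c['intrinsics'],k1=c['k1'],T=T,im=c['image'])
    return c
def cloud(f):
    d=np.load('pics/%s.npz'%f);K=d['K'];k1=float(d['k1']);z=d['z']
    v,u=np.mgrid[0:480,0:640].astype(np.float64)
    p=cv2.undistortPoints(np.stack([u.ravel(),v.ravel()],1).reshape(-1,1,2),K,np.array([k1,0,0,0,0])).reshape(480,640,2)
    P=np.dstack([p*z[...,None],z]);P=P@d['T'][:3,:3].T+d['T'][:3,3];P[z==0]=np.nan
    return P,d['im']
E
python3 - <<'E'
from h import *
for n in ('scene','side','wrist'):
    c=snap(n,n+'0');print(n,c['T'].round(3).tolist(),c['intrinsics'].tolist(),c['k1'])
s=manip.state();print(s)
E
```

```text
pics
scene [[-0.857, 0.302, -0.417, 1.323], [0.514, 0.506, -0.692, 1.289], [0.002, -0.808, -0.589, 1.2], [0.0, 0.0, 0.0, 1.0]] [[610.6390768302012, 0.0, 313.5363914485052], [0.0, 610.6390768302012, 236.8442581892869], [0.0, 0.0, 1.0]] -0.029684756424219937
side [[0.684, -0.572, 0.452, -0.203], [-0.729, -0.542, 0.418, -0.715], [0.006, -0.616, -0.788, 1.406], [0.0, 0.0, 0.0, 1.0]] [[621.5003052850709, 0.0, 333.86208257535884], [0.0, 621.5003052850709, 250.0589018745086], [0.0, 0.0, 1.0]] -0.002864725686105722
wrist [[1.0, -0.0, -0.002, 0.674], [-0.001, -0.959, -0.284, 0.073], [-0.002, 0.284, -0.959, 0.384], [0.0, 0.0, 0.0, 1.0]] [[371.93338442705107, 0.0, 318.06933951253643], [0.0, 371.93338442705107, 238.51371348833035], [0.0, 0.0, 1.0]] -0.0052579530309836055
{'clock': 0.15, 'joint_pos': array([-3.69118157e-02,  2.64587510e-01,  1.60506016e+00, -3.21881078e-05,
        1.27369706e+00, -3.69354571e-02]), 'joint_velocities': array([ 0.00026062, -0.00218911, -0.00358346, -0.00118345,  0.00015913,
       -0.00193283]), 'tau': array([-3.11732474e-04, -5.02845919e+01, -3.57470334e+01,  7.29960459e-02,
        2.49771774e-02, -9.00718305e-05]), 'tool_pos': array([6.74448107e-01, 7.57166652e-08, 2.37669101e-01]), 'tcp_rot': array([ 1.20837133,  1.2105303 , -1.21044924]), 'contact_force': array([ 0.4312272 , -0.57071264, -0.55031249]), 'moment': array([-0.00749192, -0.03738775, -0.03094375]), 'gripper_width': 0.08808555735648119}
```

View pics/scene0.png

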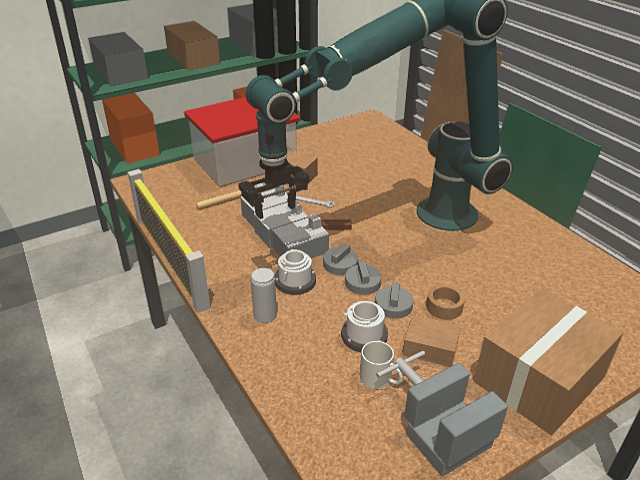

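View pics/side0.png

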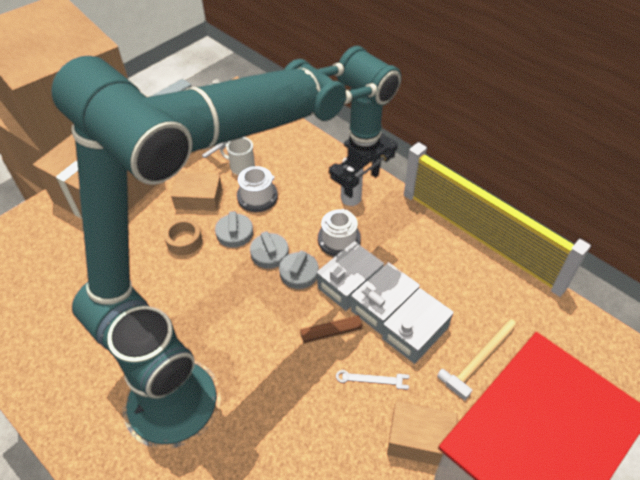

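View pics/wrist0.png

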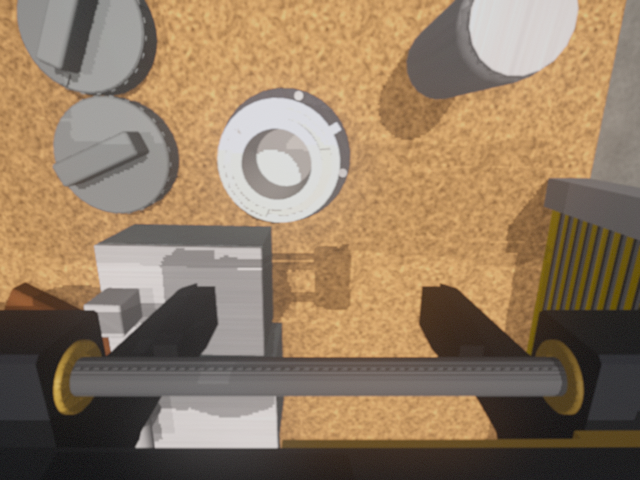

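The scene shows two tubs: near (295,268) and (365,322) in the scene view. The three caps lie between them, at (340,258), (362,277) and (394,300). The side view shows three bins, with the block sample at (338,272), the tee at (374,297) and the bush at (406,328). Next I'll measure them with the depth data.

Run:
```python
from h import *
for f in('side0','scene0'):
    P,im=cloud(f); g=4
    X,Y,Z=P[...,0],P[...,1],P[...,2]
    m=np.isfinite(Z)&(X>0.3)&(X<1.1)&(abs(Y)<.6)
    print(f,'bench z',np.median(Z[m&(abs(Z)<.02)]))
    # top-down map color + height
    W=np.zeros((500,600,3),np.uint8);H=np.zeros((500,600),np.float32)-1
    # px: col=(0.6-Y)*500 row=(1.1-X)*500*... 
    o=np.argsort(Z[m]);x,y,z,c=X[m][o],Y[m][o],Z[m][o],im[m][o]
    k=z<.2
    x,y,z,c=x[k],y[k],z[k],c[k]
    r=((1.15-x)*550).astype(int).clip(0,499);q=((0.55-y)*550).astype(int).clip(0,599)
    W[r,q]=c
    cv2.imwrite('pics/top_%s.png'%f,W)
```

```text
side0 bench z -0.0004785947341515717
scene0 bench z 0.0016529882933873363
```

Run:
```python
import cv2,numpy as np
a=cv2.imread('pics/top_side0.png');b=cv2.imread('pics/top_scene0.png')
cv2.imwrite('pics/top.png',cv2.resize(np.hstack([a,b]),(800,333)))
```

```text
(no output)
```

View pics/top_side0.png

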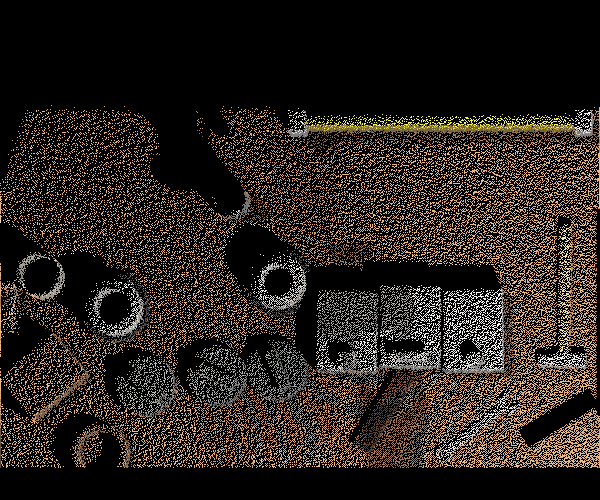

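Reading the top-down map:
- **Tubs:** at about (0.64, 0.04) and (0.59, 0.34).
- **Caps:** at about (0.49, 0.05), (0.47, 0.17) and (0.46, 0.29).
- **Bin a:** at about (0.55, -0.31).

Next I'll take closer views with the wrist camera.

Run:
```python
from h import *
rv=manip.state()['tcp_rot'];M=R.from_rotvec(rv).as_matrix();print(M.round(3))
manip.move_pose([0.55,0.25,0.36],rv);snap('wrist','wt');print(manip.state()['clock'],manip.state()['joint_pos'].round(2))
manip.move_pose([0.52,-0.22,0.30],rv);snap('wrist','wb');print(manip.state()['clock'],manip.state()['joint_pos'].round(2))
```

```text
[[-0.002  1.     0.   ]
 [ 0.     0.    -1.   ]
 [-1.    -0.002 -0.   ]]
1.3667 [0.38 0.08 1.6  0.   1.47 0.38]
3.15 [-0.44  0.02  1.76 -0.    1.36 -0.44]
```

View pics/wt.png

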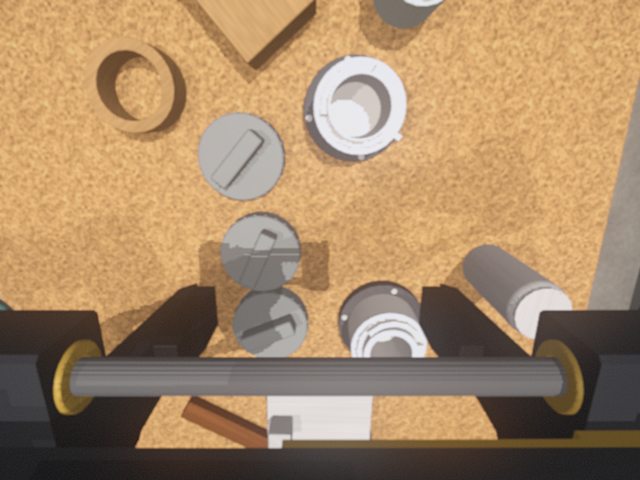

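View pics/wb.png

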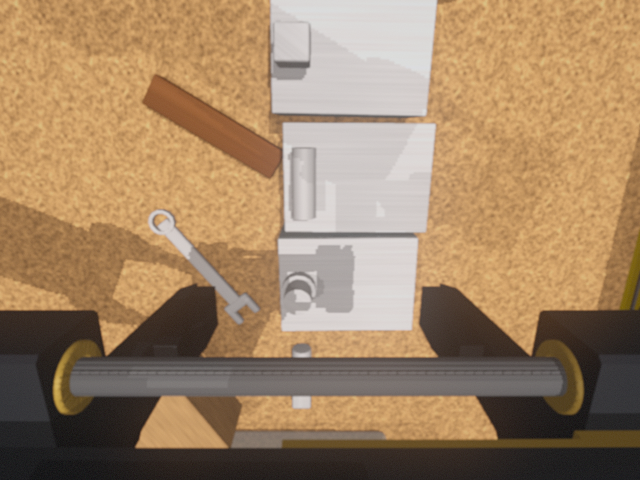

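The wt view shows caps at (241,156), (260,252) and (270,322), and tubs at (356,108) and about (388,330). The wb view shows bin_a's lid with the bush sample at (298,288). Now I'll fit positions numerically.

```bash
cat >> h.py <<'E'
from scipy.optimize import least_squares
def circ(x,y,r=None,n=3):
    # hull-based circle fit on outer boundary points
    p=np.c_[x,y].astype(np.float32);h=cv2.convexHull(p)[:,0]
    f=lambda q:np.hypot(h[:,0]-q[0],h[:,1]-q[1])-(q[2] if r is None else r)
    s=least_squares(f,[h[:,0].mean(),h[:,1].mean(),.05],loss='soft_l1',f_scale=.001)
    return s.x.round(4),np.abs(f(s.x)).mean().round(4)
def near(P,c,r,z0,z1):
    X,Y,Z=P[...,0],P[...,1],P[...,2]
    return (np.hypot(X-c[0],Y-c[1])<r)&(Z>z0)&(Z<z1)
def meancirc(x,y,nb=48):  # centre of disc by per-angle outer radius percentiles
    return circ(x,y)
def capfit(P,c,z=0.,full=True):
    m=near(P,c,.075,z+.019,z+.034);q=P[m]
    ce=circ(q[:,0],q[:,1])
    m=near(P,ce[0][:2],.05,z+.050,z+.064);b=P[m]
    rect=cv2.minAreaRect(b[:,:2].astype(np.float32))
    bx=cv2.boxPoints(rect);e1=bx[1]-bx[0];e2=bx[2]-bx[1];e=e1 if np.hypot(*e1)>np.hypot(*e2) else e2
    return ce,np.median(q[:,2]).round(4),np.array(rect[0]).round(4),np.array(rect[1]).round(4),round(float(np.degrees(np.arctan2(e[1],e[0]))),1),np.median(b[:,2]).round(4)
E
python3 - <<'E'
from h import *
for f in('side0','scene0','wt'):
    P,im=cloud(f);print(f)
    for c in[(.459,.286),(.474,.165),(.486,.046)]:
        try:print(' cap',*capfit(P,c))
        except Exception as e:print(e)
    for c in[(.637,.037),(.59,.337)]:
        m=near(P,c,.055,.085,.1);q=P[m]
        if len(q)>20: print(' tub',len(q),circ(q[:,0],q[:,1]),np.median(q[:,2]).round(4))
for f in('side0','wb'):
    P,im=cloud(f);print(f)
    for c in[(.498,-.308),(.498,-.195),(.498,-.08)]:
        q=P[near(P,c,.04,.083,.16)]
        if len(q)<20: continue
        zt=np.percentile(q[:,2],95);t=q[q[:,2]>zt-.006]
        print(' sample',len(t),zt.round(4),circ(t[:,0],t[:,1]),cv2.minAreaRect(t[:,:2].astype(np.float32)))
    X,Y,Z=P[...,0],P[...,1],P[...,2]
    m=(Z>.07)&(Z<.082)&(X>.44)&(X<.66)&(Y<0)&(Y>-.4)
    for a,b in((-.25,-.37),(-.14,-.25),(-.02,-.135)):
        t=P[m&(Y<a)&(Y>b)];print(' lid',cv2.minAreaRect(t[:,:2].astype(np.float32)),np.median(t[:,2]))
E
```

```text
side0
 cap (array([0.447 , 0.2833, 0.0553]), np.float64(0.001)) 0.0276 [0.4464 0.2839] [0.0812 0.0214] 48.8 0.0554
 cap (array([0.4748, 0.1657, 0.0735]), np.float64(0.007)) 0.0281 [0.4674 0.1576] [0.0782 0.0229] 63.6 0.056
 cap (array([0.4751, 0.0556, 0.0604]), np.float64(0.0044)) 0.028 [0.4763 0.0448] [0.0773 0.0234] 21.0 0.0557
 tub 297 (array([0.637 , 0.0437, 0.0422]), np.float64(0.0013)) 0.0916
 tub 210 (array([0.588 , 0.3379, 0.0474]), np.float64(0.0012)) 0.0897
scene0
 cap (array([0.4541, 0.2836, 0.0588]), np.float64(0.0034)) 0.0302 [0.4524 0.2875] [0.0803 0.0219] 48.9 0.0589
 cap (array([0.4736, 0.152 , 0.0614]), np.float64(0.0071)) 0.0297 [0.4708 0.1578] [0.0813 0.0233] 65.0 0.0577
 cap (array([0.4848, 0.0373, 0.065 ]), np.float64(0.0076)) 0.0299 [0.4798 0.0481] [0.0822 0.026 ] 22.0 0.0567
 tub 285 (array([0.6423, 0.0479, 0.042 ]), np.float64(0.001)) 0.0925
 tub 384 (array([0.5931, 0.3427, 0.0491]), np.float64(0.0007)) 0.0896
wt
 cap (array([0.4519, 0.2866, 0.0546]), np.float64(0.0027)) 0.0292 [0.4514 0.2869] [0.0763 0.0222] 49.1 0.057
 cap (array([0.4622, 0.1692, 0.0673]), n
[... 1539 characters left out ...]
0047)) ((0.5063608288764954, -0.19464781880378723), (0.06409744918346405, 0.01936027593910694), 89.76414489746094)
 sample 1516 0.1136 (array([ 0.4982, -0.0787,  0.019 ]), np.float64(0.0013)) ((0.4979659914970398, -0.07812518626451492), (0.030301280319690704, 0.030095059424638748), 89.01993560791016)
 lid ((0.5514110922813416, -0.30937376618385315), (0.14631928503513336, 0.1093132346868515), 0.5715852975845337) 0.07602892329438318
 lid ((0.5586293339729309, -0.19497109949588776), (0.10828261077404022, 0.14624769985675812), 89.63158416748047) 0.07622743967443546
 lid ((0.5496366024017334, -0.08503814041614532), (0.09639013558626175, 0.14576643705368042), 88.94454193115234) 0.07637591545073685
```

Wrist depth agrees with the known sizes: sample radius 14 mm, top 114.9 mm, lid 146 x 109 mm. Next I'll open bin_a.

Run:
```python
from h import *
rv=manip.state()['tcp_rot']
manip.set_gripper(.06,20)
manip.move_pose([.4993,-.3096,.16],rv)
manip.move_linear([.4993,-.3096,.084])
manip.set_gripper(0.0,25);s=manip.state();print(s['gripper_width'],s['contact_force'],s['tool_pos'])
manip.move_linear([.4993+.145,-.3096+.0008,.084],rate=.1)
s=manip.state();print(s['gripper_width'],s['contact_force'],s['tool_pos'],s['clock'])
manip.set_gripper(.06)
manip.move_linear([.64,-.3096,.18],rate=.25)
manip.move_pose([.54,-.24,.28],rv);snap('wrist','wo');print(manip.state()['clock'])
```

```text
0.033833526176170685 [-1.02936193  0.63494282  4.20417828] [ 0.49973311 -0.30999171  0.08487372]
0.0343046634131584 [-15.02847427   2.80408372  15.97055764] [ 0.63973015 -0.30860978  0.08473815] 7.2167
9.0333
```

View pics/wo.png

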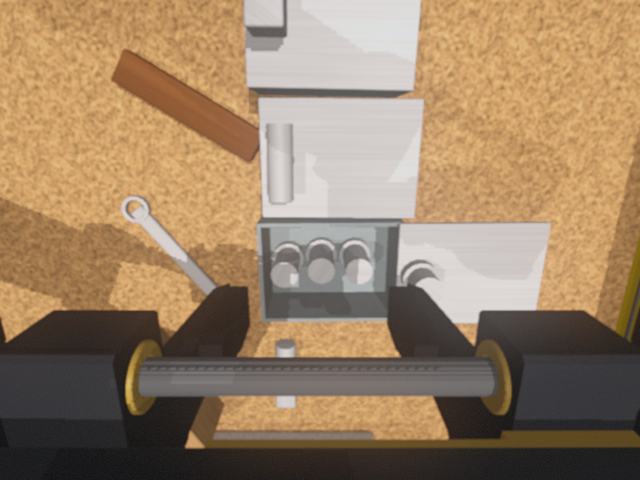

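The bin is open, with the bushes in a row at (286,265), (321,262) and (357,261).

Run:
```python
from h import *
P,im=cloud('wo');X,Y,Z=P[...,0],P[...,1],P[...,2]
m=(X>.48)&(X<.618)&(Y>-.355)&(Y<-.262)&(Z>.055)&(Z<.08)
q=P[m];print(len(q),np.median(q[:,2]))
n,l=cv2.connectedComponents(m.astype(np.uint8))
for i in range(1,n):
    t=P[l==i]
    if len(t)>50: print(len(t),circ(t[:,0],t[:,1]),np.median(t[:,2]))
```

```text
2309 0.06796133530333387
376 (array([ 1.1073, -0.3001,  0.6275]), np.float64(0.0009)) 0.06899126215444165
634 (array([ 0.5419, -0.3065,  0.0139]), np.float64(0.0002)) 0.06790763135621106
641 (array([ 0.5807, -0.307 ,  0.0139]), np.float64(0.0002)) 0.06791690312787674
637 (array([ 0.5039, -0.311 ,  0.0139]), np.float64(0.0001)) 0.06786897429364575
```

Bush tops are at z = 68 mm, radius 13.9 mm, spaced about 38 mm apart, which is consistent. Next I'll get the tub axes from the earlier views.

Run:
```python
from h import *
for f,c in(('wrist0',(.6416,.048)),('wt',(.593,.3435))):
    P,im=cloud(f);X,Y,Z=P[...,0],P[...,1],P[...,2]
    for z0,z1 in((.088,.1),(.055,.085),(.012,.028)):
        q=P[near(P,c,.075,z0,z1)];print(f,z0,len(q),circ(q[:,0],q[:,1]),np.median(q[:,2]))
    # bore: rim inner
    q=P[near(P,c,.055,.09,.1)];r=np.hypot(*(q[:,:2]-c).T);print(np.percentile(r,[0,1,5,50,95,99]).round(4), np.histogram(q[:,2],8))
    u=im[np.nanargmin(np.where(np.isnan(X),9,np.hypot(X-c[0],Y-c[1]).ravel().reshape(480,640)))//640]
    m=near(P,c,.08,-.02,.12);v,u=np.where(m);a=im[v.min():v.max(),u.min():u.max()]
    cv2.imwrite('pics/crop_%s.png'%f,cv2.resize(a,None,fx=4,fy=4,interpolation=cv2.INTER_CUBIC));print(u.min(),v.min())
```

```text
wrist0 0.088 3696 (array([0.6416, 0.0467, 0.0421]), np.float64(0.0013)) 0.09393338083313038
wrist0 0.055 4528 (array([0.6419, 0.0466, 0.0495]), np.float64(0.0006)) 0.07777924587787685
wrist0 0.012 4542 (array([0.6417, 0.0467, 0.0627]), np.float64(0.0001)) 0.020575377822093732
[0.0254 0.0258 0.0268 0.0316 0.0394 0.0421] (array([ 225,  152,   87,  307, 1045, 1068,  278,   22]), array([0.09000197, 0.09085332, 0.09170466, 0.092556  , 0.09340735,
       0.09425869, 0.09511004, 0.09596138, 0.09681272]))
207 68
wt 0.088 1207 (array([0.5936, 0.3437, 0.0417]), np.float64(0.0018)) 0.09300666073099789
wt 0.055 2800 (array([0.5937, 0.3438, 0.0492]), np.float64(0.0004)) 0.08333813289499661
wt 0.012 3727 (array([0.5938, 0.3441, 0.0627]), np.float64(0.0002)) 0.02059110031221889
[0.0311 0.0313 0.0317 0.0337 0.0408 0.0422] (array([138,  81,  37,  83, 224, 221,  94,  12]), array([0.09000585, 0.09086544, 0.09172502, 0.09258461, 0.0934442 ,
       0.09430378, 0.09516337, 0.09602295, 0.09688254]))
291 42
```

Run:
```python
import cv2,numpy as np
a=cv2.imread('pics/crop_wrist0.png');b=cv2.imread('pics/crop_wt.png');print(a.shape,b.shape)
h=max(a.shape[0],b.shape[0]);c=np.zeros((h,a.shape[1]+b.shape[1],3),np.uint8);c[:a.shape[0],:a.shape[1]]=a;c[:b.shape[0],a.shape[1]:]=b
s=min(800/c.shape[1],600/h);cv2.imwrite('pics/c1.png',cv2.resize(c,None,fx=s,fy=s))
```

```text
(732, 632, 3) (524, 496, 3)
```

View pics/c1.png

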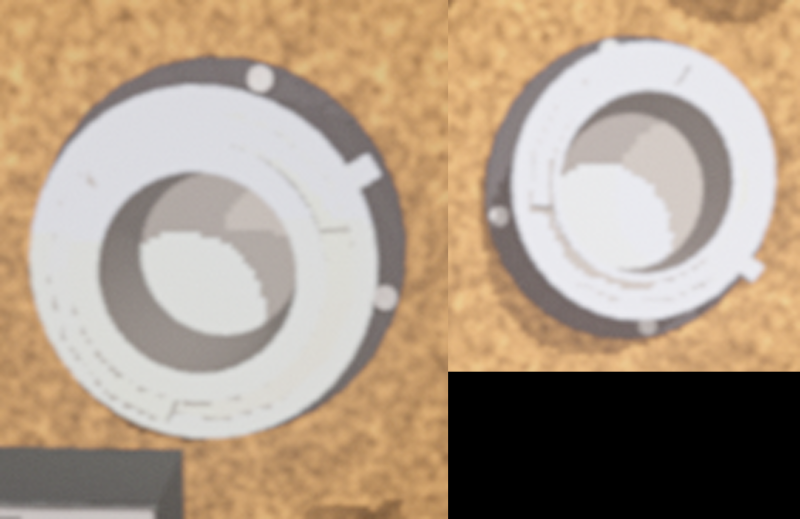

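The tub axes fit consistently at rim, shoulder and foot: A (0.6417, 0.0467), B (0.5938, 0.3440). Next I'll pick up a bush.

```bash
cat >> h.py <<'E'
def rot(yaw):
    # tool x down, tool y at heading yaw (rad)
    c,s=np.cos(yaw),np.sin(yaw)
    M=np.array([[0,c,s],[0,s,-c],[-1,0,0]],float)
    return R.from_matrix(M).as_rotvec()
def ikchk(p,yaw):
    q=inverse_kinematics(p,rot(yaw));return q
def st(*k):
    s=manip.state();print(round(s['clock'],2),'w',round(s['gripper_width'],4),'F',s['contact_force'].round(1),'M',s['moment'].round(2),'p',s['tool_pos'].round(4),'q6',s['joint_pos'][5].round(2));return s
def bush(b,t):
    y=-np.pi/2
    manip.set_gripper(.046,30)
    manip.move_pose([b[0],b[1],.16],rot(y))
    manip.move_linear([b[0],b[1],.053],rate=.12);st()
    manip.set_gripper(0.0,35);s=st()
    manip.move_linear([b[0],b[1],.2],rate=.2);st()
    return
E
python3 - <<'E'
from h import *
bush((.5807,-.307),None)
snap('wrist','wg')
E
```

```text
11.83 w 0.0459 F [-0.2 -0.1 -0.3] M [ 0.07  0.04 -0.01] p [ 0.5815 -0.3074  0.054 ] q6 1.05
12.26 w 0.0267 F [-0.3  0.5  3.3] M [0.1  0.15 0.02] p [ 0.5813 -0.3073  0.054 ] q6 1.05
13.14 w 0.0268 F [-0.2  0.7 -2.3] M [0.03 0.11 0.01] p [ 0.5797 -0.3064  0.1981] q6 1.05
```

View pics/wg.png

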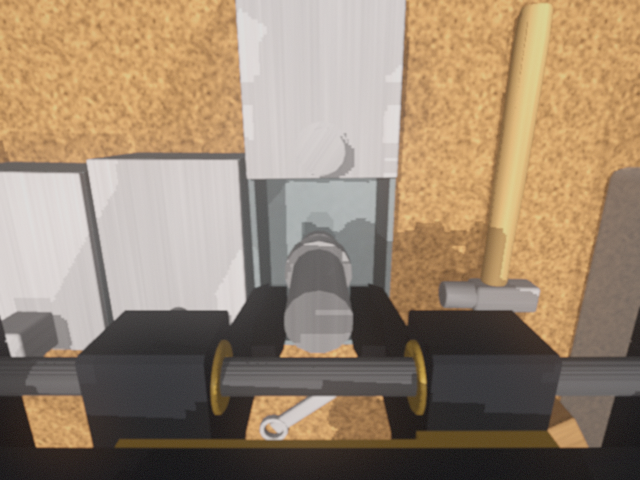

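The bush is held upright. Now into tub B, then the next bush into tub A.

```bash
cat >> h.py <<'E'
def drop(t,yaw):
    manip.move_pose([t[0],t[1],.24],rot(yaw))
    s=st();e=np.array(t)-s['tool_pos'][:2]
    manip.move_linear([t[0],t[1],.101],rate=.12);s=st()
    manip.set_gripper(.05);manip.dwell(.3);st()
    manip.move_linear([t[0],t[1],.22],rate=.25)
A=(.6417,.0467);B=(.5938,.3440)
E
python3 - <<'E'
from h import *
drop(B,-.5)
bush((.5419,-.3065),None)
drop(A,-.9)
rv=rot(0)
manip.move_pose([.55,.17,.36],rv);snap('wrist','wt2');st()
E
```

```text
15.52 w 0.0269 F [ 0.5  0.2 -1.1] M [-0.    0.03  0.01] p [0.5943 0.3429 0.2399] q6 0.99
16.82 w 0.0273 F [ 0.2 -0.1 -1.1] M [-0.    0.03  0.03] p [0.5946 0.3444 0.1023] q6 0.99
17.64 w 0.0502 F [ 0.3 -0.5 -0.4] M [-0.03  0.03  0.08] p [0.5938 0.344  0.1009] q6 0.99
21.92 w 0.0465 F [-0.2  0.  -0.1] M [ 0.07  0.07 -0.03] p [ 0.5427 -0.3069  0.0539] q6 1.02
22.34 w 0.0272 F [-0.3  0.4  3.3] M [0.1  0.08 0.07] p [ 0.5425 -0.3068  0.0539] q6 1.02
23.23 w 0.0269 F [ 0.3 -0.6 -1.7] M [0.06 0.09 0.  ] p [ 0.5409 -0.3059  0.1983] q6 1.02
24.61 w 0.0271 F [-0.7 -0.9 -1.2] M [-0.01  0.1   0.03] p [0.6415 0.0455 0.2395] q6 0.93
25.92 w 0.0274 F [ 0.1 -0.7 -0.6] M [ 0.02  0.1  -0.06] p [0.6426 0.0467 0.1022] q6 0.93
26.73 w 0.0501 F [ 0.1  1.  -0.1] M [0.04 0.03 0.05] p [0.6417 0.0467 0.1009] q6 0.93
28.25 w 0.05 F [-0.4 -0.1  0.3] M [ 0.01  0.01 -0.04] p [0.5496 0.1692 0.3569] q6 0.26
```

View pics/wt2.png

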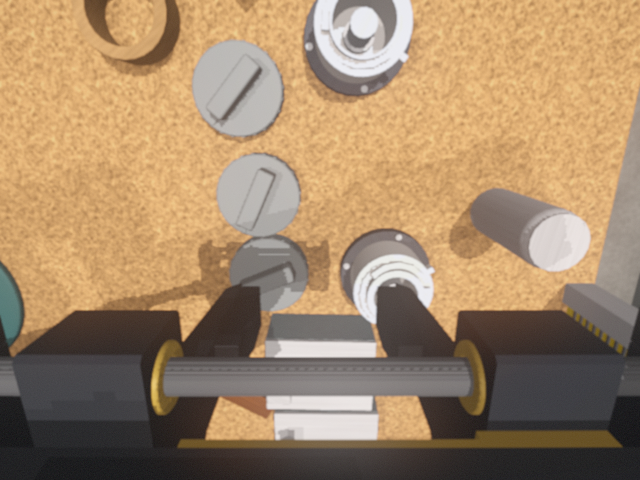

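Tub B holds its bush upright, seen at (362,30). Next I'll check tub A and read the tab and pip angles from the images. Then I'll close the bin.

Run:
```python
from h import *
manip.move_pose([.56,.0,.28],rot(0));snap('wrist','wa')
P,im=cloud('wa')
q=P[near(P,A,.022,.03,.1)];print('bushA',len(q),circ(q[:,0],q[:,1]),np.percentile(q[:,2],90))
P,im=cloud('wt2')
q=P[near(P,B,.025,.07,.1)];print('bushB',len(q),circ(q[:,0],q[:,1]) if len(q)>5 else 0,np.percentile(q[:,2],90))
for f,t in(('wrist0',A),('wa',A),('wt',B),('wt2',B)):
    P,im=cloud(f);d=P[...,:2]-t;r=np.hypot(d[...,0],d[...,1])
    m=(r>.0515)&(r<.06)&(P[...,2]>.04)&(P[...,2]<.1);a=np.degrees(np.arctan2(d[m][:,1],d[m][:,0]))
    print(f,m.sum(),np.median(a),np.percentile(a,[10,90]),np.median(P[m][:,2]),np.median(r[m]))
a=cv2.imread('pics/wt2.png')[30:330,180:330];b=cv2.imread('pics/wa.png')
cv2.imwrite('pics/c2.png',cv2.resize(a,(300,600),interpolation=cv2.INTER_CUBIC))
```

```text
bushA 1232 (array([0.642 , 0.0467, 0.0173]), np.float64(0.0008)) 0.08498500634566067
bushB 718 (array([0.594 , 0.3443, 0.0135]), np.float64(0.0003)) 0.08549979240608511
wrist0 57 30.671091287175024 [27.63284934 33.63085801] 0.07377575672041703 0.05401004729816392
wa 46 31.880974401623874 [28.19136241 34.63212072] 0.07316517355040364 0.05361892312363724
wt 36 -35.67716230255587 [-38.91783149 -32.26409415] 0.07948880388629315 0.05397472015343955
wt2 41 -37.600481855300856 [-39.44014937 -33.26415293] 0.0790719710742756 0.05363665534288013
```

View pics/wa.png

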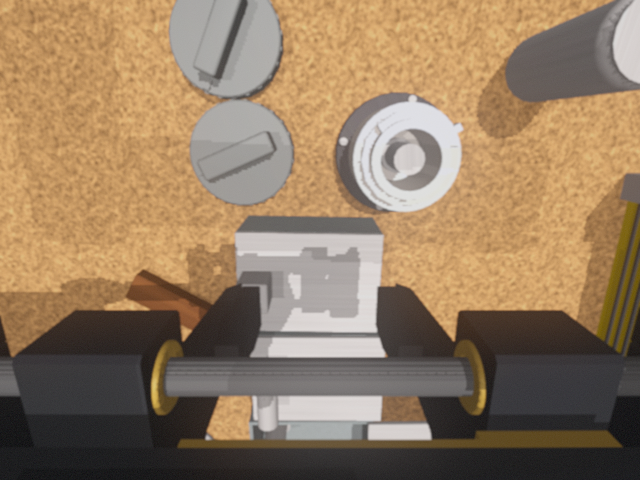

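View pics/c2.png

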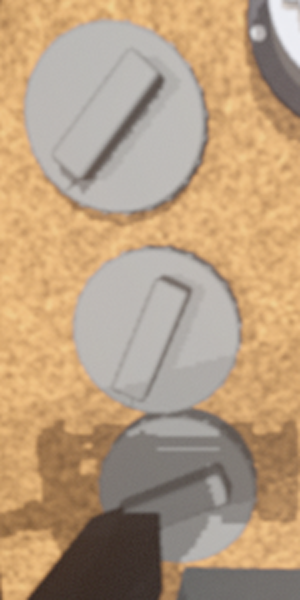

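Both bushes stand upright on their tub floors, with tops at 85 mm. The tabs are at 31° (A) and -36° (B). Closing the bin now.

Run:
```python
from h import *
manip.set_gripper(.06,20)
manip.move_pose([.6395,-.3088,.17],rot(0))
manip.move_linear([.6395,-.3088,.084])
manip.set_gripper(0.0,25);st()
manip.move_linear([.4965,-.3096,.084],rate=.1);st()
manip.set_gripper(.06)
manip.move_linear([.4993,-.3096,.17],rate=.25)
manip.move_pose([.52,-.24,.28],rot(0));snap('wrist','wc');st()
P,im=cloud('wc');X,Y,Z=P[...,0],P[...,1],P[...,2]
t=P[(Z>.07)&(Z<.082)&(X>.44)&(X<.8)&(Y<-.25)&(Y>-.37)];print(cv2.minAreaRect(t[:,:2].astype(np.float32)))
q=P[near(P,(.499,-.31),.04,.083,.16)];t=q[q[:,2]>.109];print(circ(t[:,0],t[:,1]))
manip.move_pose([.47,.10,.22],rot(0));snap('wrist','wp1')
manip.move_pose([.47,-.02,.2],rot(0));snap('wrist','wp2');st()
for f in('wp1','wp2'):
    a=cv2.imread('pics/%s.png'%f)[:330,130:530];cv2.imwrite('pics/%sc.png'%f,cv2.resize(a,None,fx=1.8,fy=1.8,interpolation=cv2.INTER_CUBIC))
for f,c in(('wp1',(.4514,.2869)),('wp1',(.4703,.158)),('wp2',(.4795,.0484)),('wp2',(.4703,.158))):
    P,_=cloud(f);print(f,*capfit(P,c))
```

```text
31.96 w 0.0341 F [-2.8  1.6  5.1] M [0.02 0.52 0.05] p [ 0.6395 -0.3092  0.085 ] q6 -0.48
33.54 w 0.0343 F [ 8.9 -0.8  0.4] M [-0.18 -1.39  0.04] p [ 0.4993 -0.3106  0.0851] q6 -0.6
35.23 w 0.0602 F [-0.1 -0.7 -0.8] M [ 0.01  0.02 -0.02] p [ 0.5185 -0.2399  0.2768] q6 -0.48
((0.5514001846313477, -0.30947721004486084), (0.1462380290031433, 0.10897592455148697), 0.6278918981552124)
(array([ 0.4992, -0.3098,  0.0138]), np.float64(0.0002))
37.21 w 0.0597 F [0.4 0.4 0.1] M [-0.    0.05 -0.01] p [ 0.4704 -0.0203  0.2003] q6 -0.09
wp1 (array([0.4508, 0.2849, 0.0533]), np.float64(0.0008)) 0.0293 [0.4332 0.258 ] [0.0266 0.0116] 0.9 0.0568
wp1 (array([0.4704, 0.1461, 0.0632]), np.float64(0.0028)) 0.0292 [0.4701 0.1576] [0.0762 0.022 ] 65.2 0.0571
wp2 (array([0.4798, 0.0603, 0.0632]), np.float64(0.0055)) 0.0293 [0.4791 0.0473] [0.0762 0.0221] 22.5 0.0571
wp2 (array([0.4717, 0.1351, 0.0531]), np.float64(0.0009)) 0.0293 [0.4588 0.1327] [0.0216 0.022 ] -25.1 0.057
```

View pics/wp1c.png

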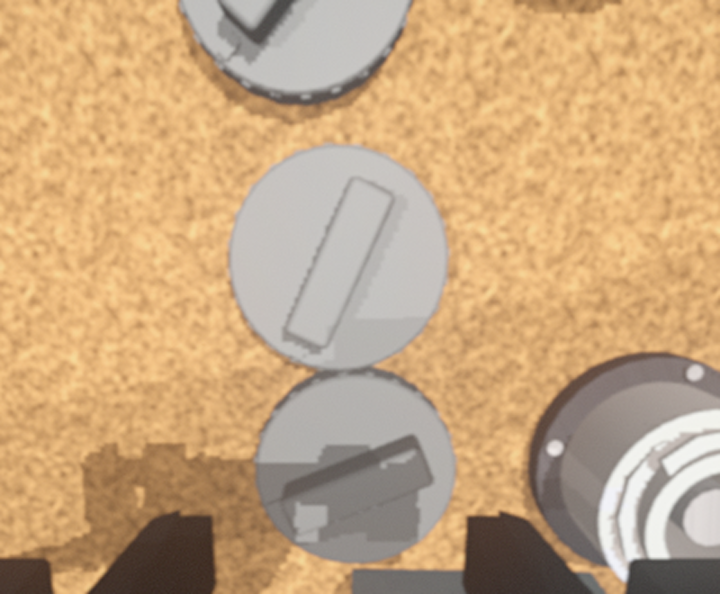

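View pics/wp2c.png

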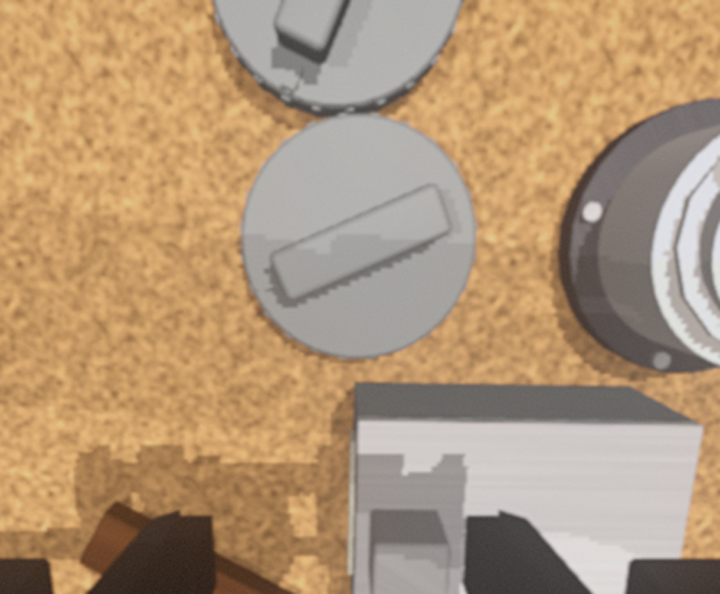

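The bin is shut: lid centre x is 0.5514 and the sample is at 0.4992, both as at the start. For two caps the pip appears at the lower-left bar end. I'll check all three in the depth data.

Run:
```python
from h import *
for f,c,y in(('wt2',(.4514,.2869),49),('wt',(.4514,.2869),49),('wp1',(.4703,.158),65.2),('wt2',(.4703,.158),65.2),('wp2',(.4793,.0478),22.5),('wa',(.4793,.0478),22.5),('wt',(.4793,.0478),22.5)):
    P,im=cloud(f);y=np.radians(y)
    d=P[...,:2]-c;u=d@[np.cos(y),np.sin(y)];v=d@[-np.sin(y),np.cos(y)]
    for s in(1,-1):
        m=(s*u>.0395)&(s*u<.051)&(abs(v)<.009);z=P[m][:,2];print(f,c,s,len(z),np.percentile(z,[5,50,90,97]).round(4),end=' | ')
    print()
```

```text
wt2 (0.4514, 0.2869) 1 168 [0.0275 0.0295 0.0305 0.0315] | wt2 (0.4514, 0.2869) -1 123 [0.0281 0.0298 0.0322 0.0328] | 
wt (0.4514, 0.2869) 1 141 [0.0278 0.0293 0.0305 0.0311] | wt (0.4514, 0.2869) -1 67 [0.028  0.03   0.032  0.0326] | 
wp1 (0.4703, 0.158) 1 304 [0.0279 0.0293 0.0303 0.0307] | wp1 (0.4703, 0.158) -1 4247 [0.2978 0.3175 0.3221 0.3229] | 
wt2 (0.4703, 0.158) 1 1747 [0.0295 0.4453 0.4461 0.4465] | wt2 (0.4703, 0.158) -1 49 [0.0275 0.0297 0.0322 0.0331] | 
wp2 (0.4793, 0.0478) 1 278 [0.0282 0.0293 0.0302 0.0306] | wp2 (0.4793, 0.0478) -1 265 [0.0282 0.0298 0.0323 0.0331] | 
wa (0.4793, 0.0478) 1 200 [0.0279 0.0292 0.0302 0.0306] | wa (0.4793, 0.0478) -1 81 [0.0287 0.03   0.0326 0.033 ] | 
wt (0.4793, 0.0478) 1 89 [0.0277 0.0288 0.0296 0.0301] | wt (0.4793, 0.0478) -1 40 [0.0281 0.0297 0.031  0.032 ] |
```

All three pips are confirmed at the lower-left bar end, about 3 mm above the plate. Cap headings are 229°, 245° and 202.5°. Next I'll place the nearest cap on tub A.

```bash
cat >> h.py <<'E'
import json
D2R=np.pi/180
HC=.033
def wrap(a): return (a+180)%360-180
def plan(phi,tab,pick,tub,extra=100):
    best=None
    q1p=np.degrees(np.arctan2(pick[1],pick[0]));q1t=np.degrees(np.arctan2(tub[1],tub[0]))
    for h in(90,-90):
        for k in range(3):
            y0=wrap(phi+h-q1p)+q1p; d=wrap(tab+120*k-phi)
            for dd in(d,d-360,d+360):
                y1=y0+dd
                qa=q1p-y0;qb=q1t-y1;qc=qb+extra
                if max(abs(qa),abs(qb),abs(qc))<142:
                    c=max(abs(qb),abs(qc))+.2*abs(qb-qa)
                    if best is None or c<best[0]: best=(c,y0,y1,tab+120*k)
    return best[1:]
def pickcap(c,y0):
    manip.set_gripper(.042,50)
    manip.move_pose([c[0],c[1],.13],rot(y0*D2R))
    manip.move_linear([c[0],c[1],HC],rate=.1)
    manip.set_gripper(0.0,50);s=st()
    off=s['tool_pos'][2]
    manip.move_linear([c[0],c[1],.23],rate=.25)
    return off
def place(tub,y1,off,z0=.085):
    """lower onto thread till contact"""
    r=rot(y1*D2R)
    manip.move_pose([tub[0],tub[1],.23],r)
    manip.move_linear([tub[0],tub[1],off+z0],rate=.15);manip.dwell(.15)
    s=st();f0=s['contact_force'][2];m0=s['moment'][2]
    z=off+z0
    while z>off+.068:
        z-=.0012;manip.move_linear([tub[0],tub[1],z],rate=.02)
        s=manip.state()
        if s['contact_force'][2]-f0>4: break
    print('contact capz',round(s['tool_pos'][2]-off,4));st()
    return f0,m0,z
def screw(tub,y1,off,f0,m0,z,maxdeg=100,tmax=.38,step=5):
    a=0;y=y1
    while a<maxdeg:
        a+=step;z-=.006*step*D2R
        manip.move_linear([tub[0],tub[1],z],rate=.02,rot=rot((y1-a)*D2R))
        s=manip.state();cz=s['tool_pos'][2]-off;f=s['contact_force'][2]-f0;m=s['moment'][2]-m0
        M=R.from_rotvec(s['tcp_rot']).as_matrix();ya=np.degrees(np.arctan2(M[1,1],M[0,1]))
        print(a,'ach',round(wrap(y1-ya),1),'capz',round(cz,4),'f',round(f,1),'m',round(m,2),'t',round(s['clock'],1),'w',round(s['gripper_width'],4),(s['tool_pos'][:2]-tub).round(4))
        if f>12: z+=.0008
        elif f<3: z-=.0008
        if abs(m)>tmax: break
    return a,z
E
python3 - <<'E'
from h import *
c=(.4793,.0476)
p=plan(202.5,31,c,A);print(p)
off=pickcap(c,p[0]);st()
f0,m0,z=place(A,p[1],off)
json.dump(dict(off=off,f0=f0,m0=m0,z=z,y1=p[1]),open('s.json','w'))
snap('wrist','wpl')
E
```

```text
(np.float64(112.50000000000001), np.float64(61.000000000000014), 151)
40.82 w 0.0217 F [-0.7  0.   2.7] M [0.14 0.02 0.03] p [0.4797 0.0477 0.0335] q6 -1.92
41.76 w 0.0214 F [ 0.5  0.1 -1. ] M [ 0.11 -0.04 -0.02] p [0.4781 0.0475 0.2283] q6 -1.92
43.66 w 0.0216 F [-0.4  0.6 -0.8] M [ 0.07 -0.03 -0.01] p [0.6429 0.0467 0.1203] q6 -1.03
contact capz 0.0761
45.66 w 0.0216 F [-2.5 -0.5  4.3] M [ 0.06  0.25 -0.02] p [0.6419 0.0467 0.1097] q6 -1.03
```

View pics/wpl.png

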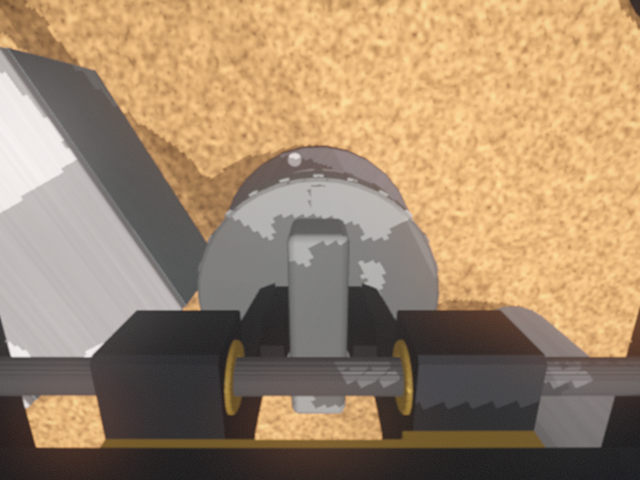

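Contact came at cap z = 76.1 mm, exactly as expected, and the picture shows the cap seated level. Now I'll screw it.

Run:
```python
from h import *
d=json.load(open('s.json'))
print(screw(A,d['y1'],d['off'],d['f0'],d['m0'],d['z']))
```

```text
5 ach 4.9 capz 0.0756 f 4.9 m -0.14 t 46.0 w 0.0217 [0.0007 0.    ]
10 ach 9.8 capz 0.075 f 4.9 m -0.17 t 46.2 w 0.0215 [ 0.0007 -0.    ]
15 ach 14.8 capz 0.075 f 7.1 m -0.15 t 46.5 w 0.0212 [0.001 0.   ]
20 ach 19.8 capz 0.075 f 8.9 m -0.14 t 46.7 w 0.0216 [0.0012 0.0001]
25 ach 24.8 capz 0.075 f 11.3 m -0.16 t 47.0 w 0.0215 [0.0015 0.0002]
30 ach 29.8 capz 0.075 f 12.8 m -0.16 t 47.2 w 0.0214 [0.0019 0.0002]
35 ach 34.8 capz 0.075 f 11.3 m -0.18 t 47.5 w 0.0213 [0.0018 0.0001]
40 ach 39.8 capz 0.075 f 13.4 m -0.12 t 47.7 w 0.0213 [0.0019 0.    ]
45 ach 44.7 capz 0.075 f 13.3 m 0.38 t 48.0 w 0.0215 [ 0.0014 -0.0001]
50 ach 49.6 capz 0.075 f 11.4 m 1.11 t 48.2 w 0.0218 [ 0.0013 -0.0003]
(50, 0.10607226048781854)
```

The cap stopped going down at 75 mm after 10° and jammed hard at about 45°, so it is the wrong cap for tub A. I'll turn it back, lift it and try it on tub B.

```bash
cat >> h.py <<'E'
def unscrew(tub,y1,off,a):
    while a>-3:
        a-=9;z=off+.0765+(.0 if a>12 else .0006)
        manip.move_linear([tub[0],tub[1],z],rate=.03,rot=rot((y1-max(a,-3))*D2R))
    s=st();print('capz',s['tool_pos'][2]-off)
    manip.move_linear([tub[0],tub[1],off+.084],rate=.03);st()
    manip.move_linear([tub[0],tub[1],.23],rate=.25);st()
E
python3 - <<'E'
from h import *
d=json.load(open('s.json'))
unscrew(A,d['y1'],d['off'],50)
# which yaws for B
q1=np.degrees(np.arctan2(B[1],B[0]));y=d['y1'];phi=151
for k in range(3):
    t=wrap(-36+120*k-phi)
    print(k,y+t,'q6',q1-(y+t),q1-(y+t)+100)
snap('side','sd1');snap('scene','sc1')
a=cv2.imread('pics/sd1.png')[130:330,150:400];cv2.imwrite('pics/sd1c.png',cv2.resize(a,None,fx=2.4,fy=2.4))
E
```

```text
50.04 w 0.0215 F [-0.8 -0.5 -1.4] M [ 0.04 -0.06  0.04] p [0.6417 0.0467 0.1106] q6 -1.08
capz 0.07708975194589023
50.42 w 0.0213 F [ 0.   0.5 -0.9] M [ 0.02 -0.06  0.08] p [0.6421 0.0467 0.1181] q6 -1.08
51.02 w 0.0218 F [-0.2 -0.4 -2.1] M [ 0.03 -0.03  0.01] p [0.6412 0.0467 0.2292] q6 -1.08
0 234.0 q6 -203.91544485149106 -103.91544485149106
1 -5.999999999999986 q6 36.084555148508926 136.0845551485089
2 114.00000000000001 q6 -83.91544485149107 16.084555148508926
```

View pics/sd1c.png

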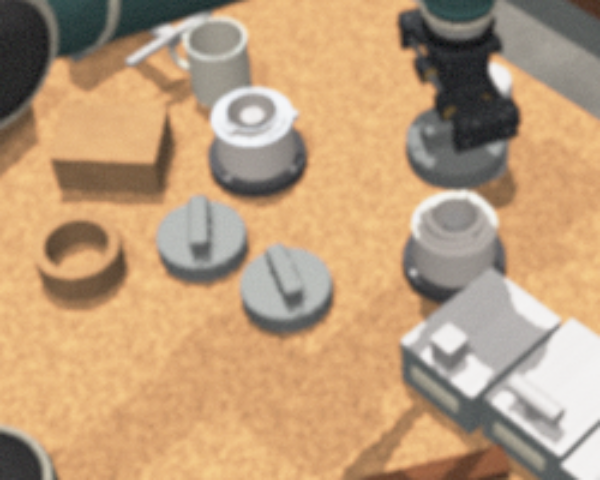

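The cap is held and the other two haven't moved. Now trying it on tub B.

Run:
```python
from h import *
d=json.load(open('s.json'));off=d['off'];y1=114.
f0,m0,z=place(B,y1,off)
a,z=screw(B,y1,off,f0,m0,z,step=4)
json.dump(dict(off=off,f0=f0,m0=m0,z=z,y1=y1,a=a),open('s.json','w'))
```

```text
53.32 w 0.0219 F [ 0.2 -0.1 -1.7] M [ 0.13 -0.06 -0.  ] p [0.5948 0.3445 0.1203] q6 -1.5
contact capz 0.0762
55.32 w 0.0214 F [-1.   0.3  3.7] M [0.03 0.19 0.02] p [0.594  0.3441 0.1097] q6 -1.5
4 ach 3.9 capz 0.0756 f 5.4 m -0.18 t 55.6 w 0.0214 [0.0005 0.0003]
8 ach 7.9 capz 0.0752 f 6.7 m -0.2 t 55.8 w 0.0218 [0.0006 0.0003]
12 ach 11.8 capz 0.0748 f 6.8 m -0.19 t 56.1 w 0.0216 [0.0006 0.0003]
16 ach 15.9 capz 0.0744 f 7.1 m -0.2 t 56.3 w 0.0218 [0.0005 0.0003]
20 ach 19.9 capz 0.074 f 7.4 m -0.12 t 56.6 w 0.0217 [0.0006 0.0002]
24 ach 23.9 capz 0.0736 f 8.3 m -0.15 t 56.8 w 0.0214 [0.0006 0.0003]
28 ach 27.9 capz 0.0732 f 6.8 m -0.17 t 57.1 w 0.0215 [0.0006 0.0003]
32 ach 31.9 capz 0.0728 f 8.0 m -0.12 t 57.3 w 0.0218 [0.0006 0.0003]
36 ach 35.9 capz 0.0724 f 7.7 m -0.13 t 57.6 w 0.0218 [0.0006 0.0003]
40 ach 39.9 capz 0.072 f 7.5 m -0.11 t 57.8 w 0.0214 [0.0006 0.0003]
44 ach 43.9 capz 0.0716 f 7.6 m -0.15 t 58.1 w 0.0216 [0.0007 0.0003]
48 ach 47.9 capz 0.0712 f 8.2 m -0.16 t 58.3 w 0.0211 [0.0008 0.0003]
52 ach 51.8 capz 0.0705 f 7.2 m -0.18 t 58.6 w 0.0219 [0.0007 0.0002]
56 ach 55.8 capz 0.0701 f 7.8 m -0.17 t 58.8 w 0.0214 [0.0006 0.0002]
60 ach 59.8 capz 0.0701 f 8.1 m -0.16 t 59.1 w 0.0217 [0.0006 0.0002]
64 ach 63.8 capz 0.0701 f 10.1 m -0.15 t 59.3 w 0.0212 [0.0008 0.0003]
68 ach 67.8 capz 0.07 f 11.1 m -0.16 t 59.6 w 0.0217 [0.001  0.0004]
72 ach 71.8 capz 0.07 f 12.3 m -0.07 t 59.8 w 0.0218 [0.0012 0.0004]
76 ach 75.8 capz 0.07 f 11.3 m -0.16 t 60.1 w 0.0214 [0.0011 0.0003]
80 ach 79.8 capz 0.0701 f 12.7 m -0.12 t 60.3 w 0.0219 [0.0012 0.0004]
84 ach 83.8 capz 0.07 f 11.4 m -0.14 t 60.6 w 0.0217 [0.001  0.0003]
88 ach 87.8 capz 0.07 f 12.7 m -0.17 t 60.8 w 0.0215 [0.0013 0.0004]
92 ach 91.8 capz 0.07 f 12.3 m 0.12 t 61.1 w 0.0214 [0.001  0.0003]
96 ach 95.6 capz 0.07 f 10.9 m 0.88 t 61.3 w 0.0218 [0.0009 0.    ]
```

This cap threads right down on tub B: fully home at 70.0 mm. I'll release it, then re-measure the remaining caps and tub A.

Run:
```python
from h import *
manip.set_gripper(.05);st()
s=manip.state()['tool_pos']
manip.move_linear([B[0],B[1],.24],rate=.25)
manip.move_pose([.53,.17,.32],rot(0));snap('wrist','wq');st()
P,im=cloud('wq')
for c in((.4514,.2869),(.4703,.158)):print('cap',*capfit(P,c))
print('capB',*capfit(P,B,z=.07))
manip.move_pose([.57,.0,.28],rot(0));snap('wrist','wa2');st()
P,im=cloud('wa2');t=A
for z0,z1 in((.055,.085),(.012,.028)):
    q=P[near(P,A,.075,z0,z1)];print(circ(q[:,0],q[:,1]))
d=P[...,:2]-t;r=np.hypot(d[...,0],d[...,1])
m=(r>.0515)&(r<.06)&(P[...,2]>.04)&(P[...,2]<.1);a=np.degrees(np.arctan2(d[m][:,1],d[m][:,0]))
print(m.sum(),np.median(a),np.percentile(a,[10,90]))
```

```text
61.9 w 0.0497 F [-0.5 -0.1 -0.4] M [-0.01 -0.01 -0.  ] p [0.5936 0.3439 0.1017] q6 0.17
63.48 w 0.0504 F [ 0.1 -0.2 -0.9] M [ 0.   -0.01 -0.01] p [0.5299 0.1708 0.3183] q6 0.27
cap (array([0.4527, 0.2752, 0.0634]), np.float64(0.003)) 0.0293 [0.4512 0.2876] [0.076  0.0226] 49.2 0.0571
cap (array([0.4663, 0.1808, 0.054 ]), np.float64(0.0008)) 0.0292 [0.4659 0.1816] [0.0756 0.0222] 65.3 0.057
capB (array([0.5941, 0.3442, 0.0544]), np.float64(0.0002)) 0.0993 [0.5995 0.328 ] [0.0225 0.0407] -69.6 0.1271
64.28 w 0.0496 F [ 0.3  0.5 -0.1] M [ 0.01  0.03 -0.  ] p [0.5703 0.0015 0.2801] q6 -0.04
(array([0.6419, 0.0465, 0.0495]), np.float64(0.0006))
(array([0.6413, 0.0467, 0.0623]), np.float64(0.0002))
49 31.521391065286334 [28.12266363 34.37627249]
```

View pics/wq.png

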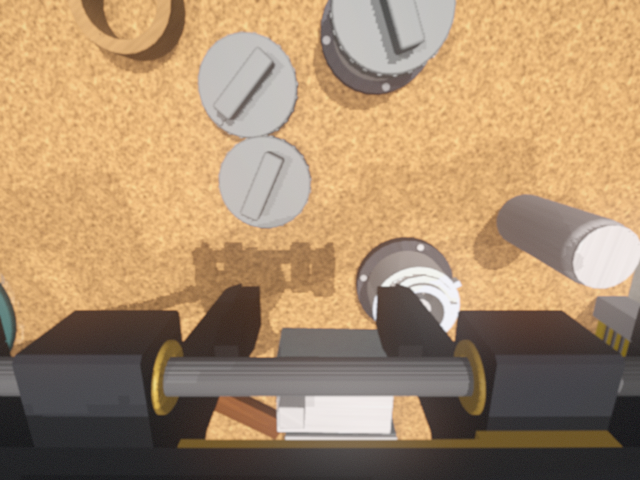

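The middle cap was knocked to (0.4659, 0.1816), same heading. Tub A's tab is still at 31°. I'll try this cap on tub A.

Run:
```python
from h import *
c=(.4659,.1815)
p=plan(245.3,31.2,c,A);print(p)
off=pickcap(c,p[0]);st()
f0,m0,z=place(A,p[1],off)
a,z=screw(A,p[1],off,f0,m0,z,step=4)
json.dump(dict(off=off,f0=f0,m0=m0,z=z,y1=p[1],a=a,phi=p[2]),open('s.json','w'))
```

```text
(np.float64(155.29999999999998), np.float64(61.19999999999996), 151.2)
68.17 w 0.022 F [-0.4 -1.1  3.7] M [ 0.18  0.09 -0.02] p [0.4663 0.1816 0.0335] q6 -2.39
69.12 w 0.0218 F [ 0.2  0.3 -1.1] M [ 0.19 -0.02  0.01] p [0.4648 0.1811 0.2282] q6 -2.39
71.38 w 0.0217 F [-0.  -0.3 -0.5] M [ 0.05 -0.04 -0.02] p [0.6429 0.0468 0.1203] q6 -1.03
contact capz 0.0761
73.63 w 0.0218 F [-3.6 -0.5  9.6] M [ 0.06  0.73 -0.05] p [0.6419 0.0467 0.1096] q6 -1.03
4 ach 4.0 capz 0.0756 f 7.4 m -0.14 t 73.9 w 0.0214 [0.0014 0.    ]
8 ach 8.0 capz 0.0753 f 5.7 m -0.07 t 74.1 w 0.0213 [ 0.002 -0.   ]
12 ach 12.0 capz 0.0749 f 6.6 m -0.08 t 74.4 w 0.0213 [ 0.0018 -0.0004]
16 ach 16.0 capz 0.0745 f 6.5 m -0.12 t 74.6 w 0.0219 [ 0.0017 -0.0005]
20 ach 20.0 capz 0.0741 f 6.5 m -0.13 t 74.9 w 0.0218 [ 0.0018 -0.0006]
24 ach 24.0 capz 0.0737 f 6.3 m -0.07 t 75.1 w 0.0215 [ 0.002  -0.0006]
28 ach 28.0 capz 0.0734 f 6.6 m -0.02 t 75.4 w 0.0212 [ 0.0021 -0.0005]
32 ach 32.0 capz 0.073 f 6.4 m -0.02 t 75.6 w 0.0217 [ 0.0024 -0.0004]
36 ach 36.0 capz 0.0725 f 7.2 m -0.04 t 75.9 w 0.0216 [ 0.002  -0.0005]
40 ach 40.0
[... 354 characters left out ...]
 60.0 capz 0.0701 f 7.7 m 0.02 t 77.4 w 0.0212 [ 0.0019 -0.0003]
64 ach 64.0 capz 0.0701 f 9.9 m -0.06 t 77.6 w 0.0215 [ 0.002  -0.0002]
68 ach 68.0 capz 0.07 f 12.2 m -0.08 t 77.9 w 0.0216 [ 0.002  -0.0005]
72 ach 72.0 capz 0.07 f 10.4 m -0.08 t 78.1 w 0.0218 [ 0.0015 -0.0007]
76 ach 75.9 capz 0.07 f 14.2 m 0.02 t 78.4 w 0.0212 [ 0.0014 -0.0008]
80 ach 80.0 capz 0.07 f 10.7 m -0.1 t 78.6 w 0.0218 [ 0.0014 -0.0008]
84 ach 84.0 capz 0.07 f 11.6 m -0.06 t 78.9 w 0.0215 [ 0.0017 -0.0006]
88 ach 88.0 capz 0.07 f 13.5 m -0.06 t 79.1 w 0.0215 [ 0.0021 -0.0005]
92 ach 91.9 capz 0.07 f 13.0 m 0.07 t 79.4 w 0.0214 [ 0.0019 -0.0004]
96 ach 95.8 capz 0.07 f 11.7 m 0.73 t 79.6 w 0.0214 [ 0.0016 -0.0005]
```

Tub A's cap is home as well. I'll release and run the final checks.

Run:
```python
from h import *
manip.set_gripper(.05);st()
manip.move_linear([A[0],A[1],.24],rate=.25)
manip.move_pose([.57,-.02,.28],rot(0));snap('wrist','f1');P,_=cloud('f1')
print('capA',*capfit(P,A,z=.07))
q=P[near(P,A,.075,.012,.028)];print('footA',circ(q[:,0],q[:,1]))
manip.move_pose([.52,.26,.32],rot(0));snap('wrist','f2');P,_=cloud('f2')
print('capB',*capfit(P,B,z=.07));print('spare',*capfit(P,(.4512,.2876)))
q=P[near(P,B,.075,.012,.028)];print('footB',circ(q[:,0],q[:,1]))
for n,t,f in(('A',A,'f1'),('B',B,'f2')):
    P,_=cloud(f);q=P[near(P,t,.05,.092,.103)];X=np.c_[q[:,0]-t[0],q[:,1]-t[1],np.ones(len(q))];print(n,'plane',np.linalg.lstsq(X,q[:,2],rcond=None)[0].round(4))
manip.move_pose([.52,-.24,.28],rot(0));snap('wrist','f3');P,_=cloud('f3')
X,Y,Z=P[...,0],P[...,1],P[...,2]
for a,b in((-.25,-.37),(-.14,-.25),(-.02,-.135)):
    t=P[(Z>.07)&(Z<.082)&(X>.44)&(X<.7)&(Y<a)&(Y>b)];print('lid',cv2.minAreaRect(t[:,:2].astype(np.float32)))
snap('scene','f4');snap('side','f5');st()
```

```text
80.22 w 0.0501 F [ 0.3 -0.9  0.8] M [-0.01  0.07  0.01] p [0.6415 0.0467 0.1005] q6 0.64
capA (array([0.6429, 0.0466, 0.0546]), np.float64(0.0003)) 0.0992 [0.6429 0.0466] [0.0758 0.0225] 56.9 0.1271
footA (array([0.6417, 0.0467, 0.0627]), np.float64(0.0001))
capB (array([0.5938, 0.3447, 0.0545]), np.float64(0.0003)) 0.0992 [0.5938 0.3445] [0.0216 0.0762] -69.7 0.1271
spare (array([0.4512, 0.2877, 0.0547]), np.float64(0.0003)) 0.0292 [0.4513 0.2875] [0.0762 0.0219] 49.0 0.0571
footB (array([0.5935, 0.3439, 0.0625]), np.float64(0.0001))
A plane [0.0009 0.002  0.0993]
B plane [-0.0005  0.0024  0.0993]
lid ((0.5512456297874451, -0.30935072898864746), (0.14621040225028992, 0.10898932814598083), 0.5561649799346924)
lid ((0.5582501888275146, -0.19492386281490326), (0.14609336853027344, 0.10771141946315765), 0.05721929669380188)
lid ((0.5493602156639099, -0.09797251224517822), (0.07075532525777817, 0.1458670198917389), 88.95545196533203)
84.83 w 0.05 F [-0.7  0.5 -0.2] M [-0.04 -0.04 -0.  ] p [ 0.5205 -0.2391  0.2801] q6 -0.48
```

View pics/f5.png

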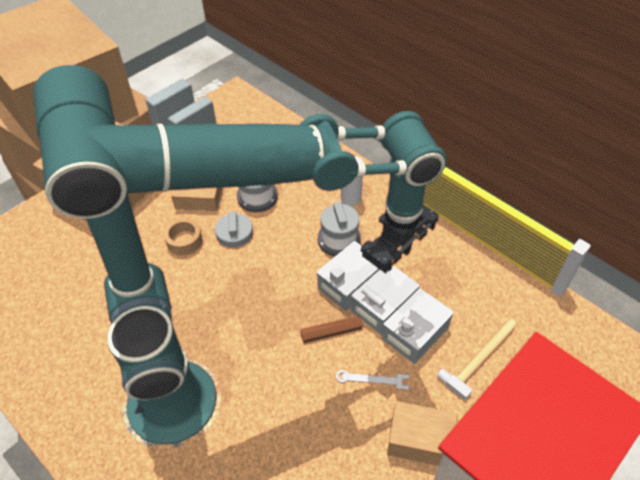

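View pics/f2.png

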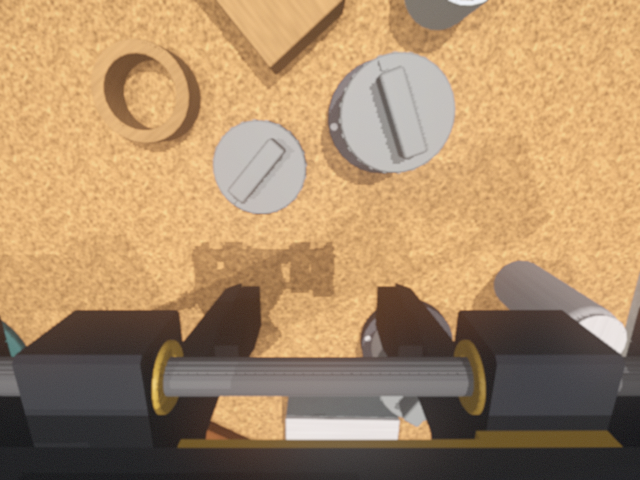

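Both pictures show the caps home and level, centred to within about 1.2 mm. The spare cap lies flat, the bins are shut, the bystanders haven't moved and the robot is clear. Handing in.

```bash
python3 -c "
from h import *
order.close_job();st()"
```

```text
the job is handed in; nothing more can be done
the job is handed in; nothing more can be done
```

The job is done and handed in at about 85 s of the 210 s allowed. No verdict was reported.

**What I did**
- Only two tubs were on the bench. I opened bin_a, put one bush in each tub, left the third in the bin and slid it shut.
- **First cap:** it stopped going down at 75 mm on the tub nearest the bins and jammed at about 45°. I backed it off and it screwed fully home on the other tub.
- **Second cap:** it had been knocked about 24 mm aside, so I measured its position again. It went fully home on the first tub.
- **Third cap:** not needed and never touched.

**Last checks**
- **Caps:** both sit about 70 mm above the bench, level to under 0.003 rad and centred to within about 1.2 mm.
- **Bushes:** both were upright on the tub floors before capping.
- **Bins:** bin_a's lid is back where it started, to within 0.2 mm. The other two lids did not visibly move.
- **Everything else:** the spare cap lies flat and right way up. The other items in view looked unmoved. I judged that from the pictures rather than measuring each one.

**Torque over the limit:** turning reached 0.7 to 1.1 N m for a moment at the jam and at the two home stops, above the tubs' 0.5 N m limit. After the jam, the first tub's tab was still at 31°. I did not re-measure the tabs after the home stops, but both tub axes had stayed put.

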